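Change over the trays of a vial station

TASK

The empty tray of the two-bay vial station has been left partly out: push it fully home with the fingers, and only then hook a fingertip behind the front lip of the tray with the amber vials and draw that tray out along its rails all the way to its stop. Do not pinch or lift anything, keep the vials standing in their pockets, and leave the glassware around the station where it stands. Finish with the hand clear and the trays left as asked.

Things in the scene. Friction and masses are not known exactly. Their poses are not given: they have to be found in the camera images.
- station: fixed two-bay vial station on the bench, 200 mm deep (x) by 300 mm wide (y): white deck 14 mm high, blue side cheeks 50 mm high and a low middle guide 30 mm high along the rear 130 mm, white rear box 72 mm high. Origin: centre of its underside, on the bench; its x axis points to its back, so the trays slide out along its -x. The two bays lie at y = +70 and -70 mm; which tray is in which varies
- tray_empty (a joint): travel of the empty tray, m: 0 fully home, 0.110 fully out at its stop; it starts partly out. It slides stiffly (about 3 N) and stays where it is left. Grey tray 116 mm wide, 143 mm long behind the lip's inner face, floor top 26 mm above the bench; behind the lip an open finger well 63 mm long and 104 mm wide between side strips 10 mm high, then a block 22 mm above the floor with 2 x 3 square pockets of 26 mm
- empty_lip: inner part of the empty tray's upright front lip, yellow, 5 mm thick. Origin: middle of the top edge of its inner face (the face towards the vial pockets), 56 mm above the bench; x points inwards along the rail, y along the lip (116 mm), z up. The lip stands 30 mm above the well's floor; with the blue front plate it is 11 mm thick in all
- empty_front: blue plate on the outer face of the empty tray's lip, 6 mm thick, 116 mm wide, 38 mm high. Origin: middle of the top edge of its inner face, 5 mm further out than the origin of empty_lip and 1.5 mm lower; its outer face lies at its x = -6 mm; same axes
- tray_loaded (a joint): travel of the tray that holds the amber vials, m: 0 fully home (as it starts), 0.110 fully out at its stop. It slides stiffly (about 3 N) and stays where it is left. Grey tray 116 mm wide, 143 mm long behind the lip's inner face, floor top 26 mm above the bench; behind the lip an open finger well 63 mm long and 104 mm wide between side strips 10 mm high, then a block 22 mm above the floor with 2 x 3 square pockets of 26 mm
- loaded_lip: inner part of the upright front lip of the tray with the vials, built as empty_lip: origin in the middle of the top edge of the inner face, 56 mm above the bench; x inwards along the rail, z up. The fingertip goes down into the well on its +x side
- loaded_front: blue plate on the outer face of the loaded tray's lip, built as empty_front
- vial0: loose amber glass vial with a white cap, 22 mm in diameter, 48 mm tall, 20 g, standing in a pocket of the loaded tray. Origin: centre of its base; z up its axis
- vial1: loose amber glass vial with a white cap, 22 mm in diameter, 48 mm tall, 20 g, standing in a pocket of the loaded tray. Origin: centre of its base; z up its axis
- vial2: loose amber glass vial with a white cap, 22 mm in diameter, 48 mm tall, 20 g, standing in a pocket of the loaded tray. Origin: centre of its base; z up its axis
- jar: loose glass jar with a blue cap beside the station, 56 mm in diameter, 75 mm tall; origin at the centre of its base
- dish: loose lidded clear culture dish beside the station, 94 mm in diameter, 16 mm tall; origin at the centre of its base
- flask: loose conical glass flask, 80 mm across the base, 104 mm tall; origin at the centre of its base
- reagent: loose amber reagent bottle with a red cap, 66 mm in diameter, 140 mm tall; origin at the centre of its base
- beaker: loose open glass beaker, 70 mm across the rim, 85 mm tall; origin at the centre of its base
Things that resemble listed ones, but are neither listed nor needed, are in the scene too. Leave any yellow look-alike of the jar alone. What is shaped like the beaker but green is not meant.

How it is judged:
By the outcome, as a careful person would: the job done as asked, in the order asked, and still so for the second after the job is handed in, with the robot touching nothing.
It also fails if it takes over 51 s, if anything falls off the work surface, if the arm or the gripper's body presses on something with over 40 N, if the wrist force passes 120 N, or if a joint passes its speed limit or range.

ROBOT

A 6-joint arm with a two-finger parallel gripper is mounted at the origin on the work surface. World frame = base frame: x ahead of the robot, y to its left, z up, the work surface at z = 0. Lengths are in m, angles in rad, forces in N, time in s.
With the tool pointing down it reaches from about 0.25 to 0.725 m from the base axis. Payload 4 kg.
Tool frame: the origin (TCP) lies at the very end of the fingers, on their centre line; the grasp point (between the pads) lies 19 mm behind it (bot.pinch_z is the distance from the TCP to the grasp point, in m); z points along the fingers, x is the direction in which the jaws open and shut, and the axes are right-handed (so a half turn about z gives the same grasp; the last joint's range is limited). The gripper opens to 85 mm and grips with 20 to 120 N. Pads are 22 mm wide; open, the fingers measure 114 mm over their backs; the gripper's body (76 mm by 85 mm) begins 54 mm behind the grasp point. The pads swing forward as they close: fully open they stand 13 mm farther back than shut.
Start: joints at [-1.181, 0.241, 0.005, 1.335, 0, 1.571], TCP at [0.19, -0.462, 0.231] pointing down, gripper open.
Joint ranges: [-2.72, 2.72], [-1.05, 1.87], [-1.09, 1.28], [-1.99, 2.15], [-1.42, 1.44], [-3.14, 3.14]. Speed limits (rad/s): [2.79, 2.79, 3.14, 3.14, 3.14, 3.14].

INTERFACE

Orientations are given as a unit quaternion [x, y, z, w].
In Python, from workcell import bot gives the robot as it stands. The module is installed in compiled form; this text tells all that it offers.
- The arm moves only by the shell command python3 -m inch 'ROWS'. ROWS is JSON, a list of rows, each a list of 7 numbers: the shift along the tool's x, y, z scaled (see below), then the turn, a rotation vector about the tool's x, y, z scaled (see below), then the gripper command: -1 is fully open, 1 is shut, values between are in proportion. In form: [[x, y, z, wx, wy, wz, gripper], ...]. A call has exactly 8 rows; each row shifts and turns the commanded pose from where the row before left it, along the tool's axes as they then stand; what a row does not reach is not made up. The controller multiplies each number of a shift by 2.5 cm and each number of a turn by 180 degrees. A row lasts 1/10 s, in which the tool goes at most 50 mm and 8.59 degrees, less where a joint would pass 70% of its speed; a pose out of reach is approached as far as the arm can. A call with a number of a shift or a turn outside -1 to 1 is refused whole. A call with a gripper value outside its range is refused whole. The fingers move at their own pace and stop on an object; the grip force is fixed at half the most. Time passes only in rows, so rows that do not move let the fingers close, or fill a call up. It gives the time, the measured TCP pose, the force and the opening at its end, in the units of the state.
- bot.get_obs(): the state, without advancing time (a new reading comes with each control period).
- bot.camera(name): name is "scene" or "top"; returns (picture, depth): 400x640x3 uint8, blue, green, red; 400x640 float32, m along the optical axis (not along the pixel's ray), 0 where there is no reading.
- bot.get_calibration(name): a dict with "vfov" (degrees; the focal length in pixels is half the picture's height over the tangent of half this angle, whatever the lens; pixels are square), "cx", "cy" (the principal point, pixels), "dist_coeffs" ([k1, k2, p1, p2, k3] as OpenCV has them; the pictures are not rectified), "R" (3x3) and "t" (3): a world point X has camera coordinates R X + t. Camera axes: x right, y down, z forward; pixel columns grow to the right and rows downward; lengths in m; the calibration is good to about 2 mm. A picture is of the moment at which its call begins. get_calibration takes no time and is no camera call.
- bot.job_done(): hands the job in, once; it reports no verdict.
The state is a dict: "clock": time; "joint_pos": joint angles; "joint_vel": joint speeds; "tau": joint torques, N m; "eef_pos": TCP position; "tool_rot": TCP orientation; "ft_force": force on the tool from outside, world axes, zero at the start; "ft_torque": the same for the moment, N m; "grip_width": finger opening in m.
Only numpy, scipy, OpenCV 4.12 (cv2) and the standard library are available. Lean on these libraries where they do the work, as an engineer would, in place of code of your own. Each camera call takes 0.05 s, during which the arm holds its last target.

## Working session

There is one attempt and no reset: what is moved stays moved. The work goes in short steps, Python scripts to look and compute and a shell command to move; the robot and the scene stay as the last step left them, time stands still between calls to the robot, and variables do not carry over. Pictures are saved under pics/ and viewed, and the job is handed in when it is done.

```bash
mkdir -p pics
cat > h.py <<'E'
import numpy as np, cv2
from workcell import bot
def K(c):
    f=200/np.tan(np.radians(c["vfov"])/2)
    return np.array([[f,0,c["cx"]],[0,f,c["cy"]],[0,0,1]]),np.array(c["dist_coeffs"],float)
def ray(name,u,v):
    c=bot.get_calibration(name);k,d=K(c)
    n=cv2.undistortPoints(np.array([[[u,v]]],float),k,d)[0,0]
    R=np.array(c["R"]);t=np.array(c["t"])
    return -R.T@t, R.T@np.array([n[0],n[1],1.])
def atz(name,u,v,z):
    o,r=ray(name,u,v); return o+r*(z-o[2])/r[2]
def proj(name,X):
    c=bot.get_calibration(name);k,d=K(c)
    return cv2.projectPoints(np.array(X,float).reshape(-1,3),cv2.Rodrigues(np.array(c["R"],float))[0],np.array(c["t"],float),k,d)[0].reshape(-1,2)
E
python3 - <<'E'
from h import *
for n in("scene","top"):
    p,d=bot.camera(n); cv2.imwrite(f"pics/{n}0.png",p); np.save(f"pics/{n}0.npy",d)
    print(n,bot.get_calibration(n))
print(bot.get_obs())
E
```

```text
scene {'vfov': 55.94078055081506, 'cx': 321.02804408021797, 'cy': 206.09439469256483, 'dist_coeffs': array([-0.07803697,  0.        ,  0.        ,  0.        ,  0.        ]), 'R': array([[-0.49740548,  0.86744505, -0.01126373],
       [ 0.64290611,  0.35987198, -0.67613896],
       [-0.5824599 , -0.34355674, -0.73668802]]), 't': array([ 0.28928187, -0.29924405,  1.81817371])}
top {'vfov': 53.81633804120151, 'cx': 320.19557128112694, 'cy': 195.71812395270513, 'dist_coeffs': array([-0.04509348,  0.        ,  0.        ,  0.        ,  0.        ]), 'R': array([[ 0.01704244, -0.99985253, -0.00211353],
       [-0.98633787, -0.01646561, -0.16391002],
       [ 0.16385105,  0.00487808, -0.98647303]]), 't': array([-0.0159528 ,  0.56559512,  1.2823631 ])}
{'clock': 0.1, 'joint_pos': array([-1.18101089e+00,  2.41350392e-01,  3.85415915e-03,  1.33524377e+00,
       -7.14367007e-06,  1.57078606e+00]), 'joint_vel': array([-0.0001568 , -0.00158262,  0.00251275,  0.00023473,  0.00062492,
        0.00100814]), 'tau': array([ 1.11941277e-03, -3.73136902e+01,  2.53010774e+01,  1.08423375e-02,
        2.08534357e-04, -1.00619016e-05]), 'eef_pos': array([ 0.18977032, -0.46195414,  0.23049382]), 'tool_rot': array([ 8.30661829e-01, -5.56776420e-01, -8.09254289e-04, -5.38139390e-04]), 'ft_force': array([-0.77220846,  0.44713947, -0.12562906]), 'ft_torque': array([0.00440609, 0.03384409, 0.06196992]), 'grip_width': 0.08505755100973432}
```

View pics/top0.png

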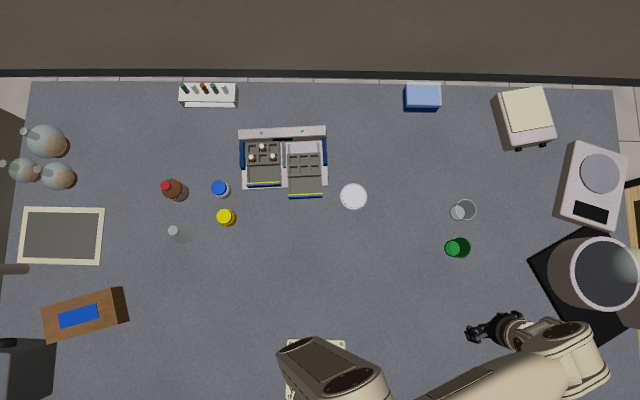

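View pics/scene0.png

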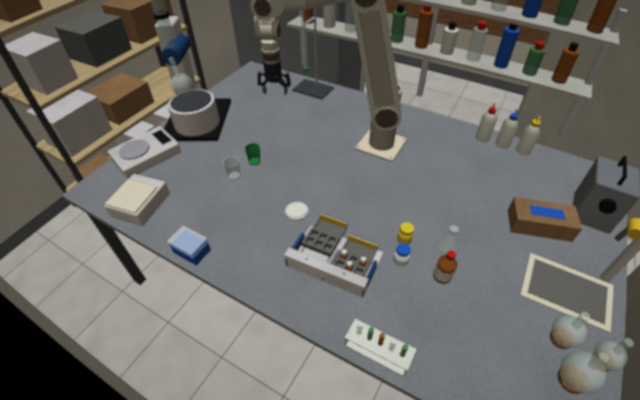

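Run:
```python
from h import *
p=cv2.imread("pics/top0.png")
cv2.imwrite("pics/top0c.png",cv2.resize(p[115:215,205:335],None,fx=6,fy=6,interpolation=cv2.INTER_CUBIC)[:600,:780])
p=cv2.imread("pics/scene0.png")
cv2.imwrite("pics/scene0c.png",cv2.resize(p[195:300,265:395],None,fx=5.7,fy=5.7,interpolation=cv2.INTER_CUBIC)[:600,:780])
```

```text
(no output)
```

View pics/top0c.png

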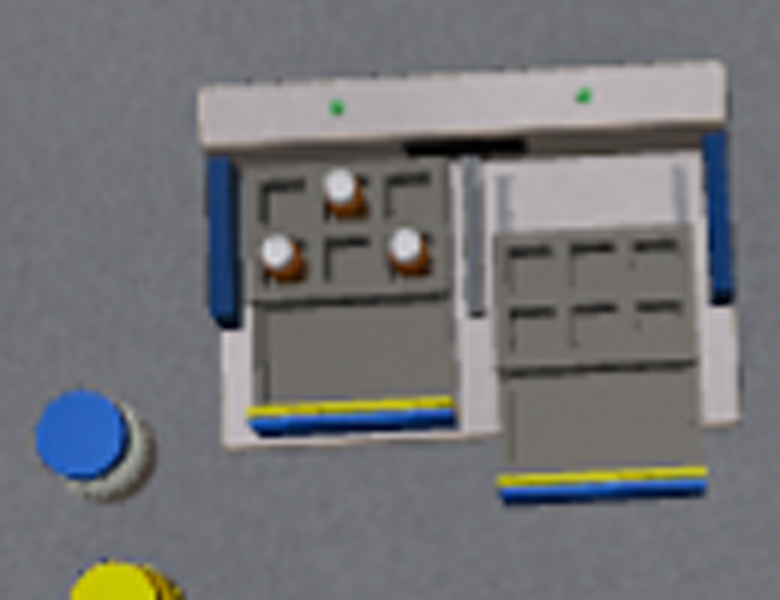

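View pics/scene0c.png

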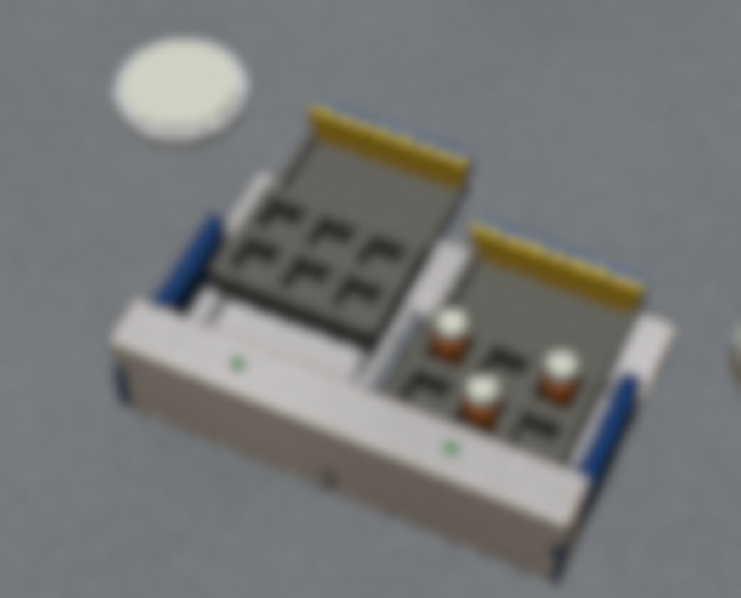

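Run:
```python
from h import *
np.set_printoptions(precision=4,suppress=True)
def P(x,y,z): return atz("top",205+(x+.5)/6-.5,115+(y+.5)/6-.5,z)
pts={"Lin_l":(249,409,.056),"Lin_r":(453,399,.056),"Ein_l":(499,476,.056),"Ein_r":(707,468,.056),
"box_rl":(200,90,.072),"box_rr":(722,62,.072),"deck_fl":(224,447,.014),"deck_fr":(740,421,.014),
"Efront_r":(705,490,.0545),"Efront_l":(502,497,.0545),"Lf_l":(255,428,.0545),"Lf_r":(453,420,.0545)}
for k,v in pts.items(): print(k,P(*v))
d=lambda a,b:np.array(P(*pts[b])-P(*pts[a]))
for a,b in(("Lin_l","Lin_r"),("Ein_l","Ein_r"),("box_rl","box_rr"),("deck_fl","deck_fr")):
    v=d(a,b);print(a,np.linalg.norm(v),"yaw deg",np.degrees(np.arctan2(v[0],-v[1])))
def D(n):
  dd=np.load(f"pics/{n}0.npy");print(dd.shape,(dd>0).mean());return dd
dd=D("top")
c=bot.get_calibration("top")
for n,(x,y) in {"lipL":(350,406),"well":(350,350),"boxtop":(450,110),"wellE":(600,420),"lipE":(600,474)}.items():
    u,v=205+(x+.5)/6-.5,115+(y+.5)/6-.5
    z=dd[round(v),round(u)];o,r=ray("top",u,v);print(n,o+r*z)
# other objects
for n,(u,v,z) in {"jar":(219.5,187.5,.075),"yellow":(226,217,.075),"dish":(353.5,196,.016),"reagent":(167,185,.14),"flask":(172,231,.104)}.items(): print(n,atz("top",u,v,z))
```

```text
Lin_l [0.6044 0.2443 0.056 ]
Lin_r [0.612  0.1296 0.056 ]
Ein_l [0.5685 0.1024 0.056 ]
Ein_r [ 0.575  -0.0137  0.056 ]
box_rl [0.7858 0.2783 0.072 ]
box_rr [ 0.8068 -0.0185  0.072 ]
deck_fl [0.59  0.266 0.014]
deck_fr [ 0.6103 -0.0324  0.014 ]
Efront_r [ 0.5628 -0.0128  0.0545]
Efront_l [0.5569 0.1005 0.0545]
Lf_l [0.5939 0.2407 0.0545]
Lf_r [0.6003 0.1294 0.0545]
Lin_l 0.11492780353982543 yaw deg 3.784097116548868
Ein_l 0.11630930311999849 yaw deg 3.1895432177223393
box_rl 0.29753919733770234 yaw deg 4.0545014747479735
deck_fl 0.29912616661625835 yaw deg 3.8777019424252144
(400, 640) 0.99605859375
lipL [0.6074 0.1877 0.0543]
well [0.6453 0.193  0.0288]
boxtop [0.7741 0.1348 0.0773]
wellE [0.6067 0.048  0.0286]
lipE [0.57   0.0458 0.0595]
jar [0.5832 0.3285 0.075 ]
yellow [0.4852 0.3012 0.075 ]
dish [ 0.5718 -0.1212  0.016 ]
reagent [0.5766 0.4795 0.14  ]
flask [0.4338 0.4658 0.104 ]
```

The empty tray is in the right bay and about 46 mm out. The loaded tray is in the left bay and home. Station yaw is about +3.9°. First I turn the tool so its x axis lies along the station's +y, shutting the fingers on the way.

```bash
python3 -m inch '[[0,0,0,0,0,-0.0374,1],[0,0,0,0,0,-0.0374,1],[0,0,0,0,0,-0.0374,1],[0,0,0,0,0,-0.0374,1],[0,0,0,0,0,-0.0374,1],[0,0,0,0,0,-0.0374,1],[0,0,0,0,0,-0.0374,1],[0,0,0,0,0,-0.0374,1]]'
```

```text
clock: 0.9
eef_pos: [0.1898, -0.4622, 0.2307]
tool_rot: [0.993, -0.118, -0.0, -0.001]
ft_force: [0.4, 0.5, 0.5]
grip_width: -0.0002
```

```bash
python3 -m inch '[[0,0,0,0,0,-0.0374,1],[0,0,0,0,0,-0.0374,1],[0,0,0,0,0,-0.0374,1],[0,0,0,0,0,-0.0374,1],[0,0,0,0,0,-0.0374,1],[0,0,0,0,0,-0.0374,1],[0,0,0,0,0,-0.0374,1],[0,0,0,0,0,-0.0374,1]]'; python3 -m inch '[[0,0,0,0,0,-0.0374,1],[0,0,0,0,0,-0.0374,1],[0,0,0,0,0,-0.0374,1],[0,0,0,0,0,-0.0374,1],[0,0,0,0,0,-0.0374,1],[0,0,0,0,0,-0.0374,1],[0,0,0,0,0,-0.0374,1],[0,0,0,0,0,-0.0374,1]]'
python3 - <<'E'
from h import *
from scipy.spatial.transform import Rotation as R
o=bot.get_obs();M=R.from_quat(o["tool_rot"]).as_matrix();print(M.round(4),o["joint_pos"].round(3))
print("yaw",np.degrees(np.arctan2(M[1,0],M[0,0])), M.T@(np.array([.517,.040,.231])-o["eef_pos"])/.025)
E
```

```text
clock: 1.7
eef_pos: [0.1898, -0.4622, 0.2308]
tool_rot: [0.939, 0.345, -0.0, -0.001]
ft_force: [0.1, -0.1, 0.2]
grip_width: -0.0006
clock: 2.5
eef_pos: [0.1898, -0.4621, 0.2308]
tool_rot: [0.681, 0.732, 0.0, -0.001]
ft_force: [0.1, -0.2, -0.4]
grip_width: -0.0002
[[-7.290e-02  9.973e-01 -5.000e-04]
 [ 9.973e-01  7.290e-02  1.200e-03]
 [ 1.200e-03 -4.000e-04 -1.000e+00]] [-1.181  0.241  0.004  1.335 -0.    -1.254]
yaw 94.17868595385863 [1.90782094e+01 1.45151190e+01 7.53439191e-03]
```

```bash
for i in 1; do python3 -m inch '[[0.8,0.6,0,0,0,0,1],[0.8,0.6,0,0,0,0,1],[0.8,0.6,0,0,0,0,1],[0.8,0.6,0,0,0,0,1],[0.8,0.6,0,0,0,0,1],[0.8,0.6,0,0,0,0,1],[0.8,0.6,0,0,0,0,1],[0.8,0.6,0,0,0,0,1]]'; python3 -m inch '[[0.8,0.6,0,0,0,0,1],[0.8,0.6,0,0,0,0,1],[0.8,0.6,0,0,0,0,1],[0.8,0.6,0,0,0,0,1],[0.8,0.6,0,0,0,0,1],[0.8,0.6,0,0,0,0,1],[0.8,0.6,0,0,0,0,1],[0.8,0.6,0,0,0,0,1]]'; python3 -m inch '[[0.8,0.6,0,0,0,0,1],[0.8,0.6,0,0,0,0,1],[0.8,0.6,0,0,0,0,1],[0.8,0.6,0,0,0,0,1],[0.8,0.6,0,0,0,0,1],[0.8,0.6,0,0,0,0,1],[0.8,0.6,0,0,0,0,1],[0,0,0,0,0,0,1]]'; done
```

```text
clock: 3.3
eef_pos: [0.299, -0.2936, 0.2309]
tool_rot: [0.683, 0.731, 0.0, -0.0]
ft_force: [0.1, 0.2, 0.3]
grip_width: 0.0001
clock: 4.1
eef_pos: [0.4078, -0.1259, 0.2309]
tool_rot: [0.683, 0.731, -0.0, -0.0]
ft_force: [0.9, -1.0, 0.5]
grip_width: -0.0
clock: 4.9
eef_pos: [0.5039, 0.022, 0.2305]
tool_rot: [0.681, 0.732, 0.0, -0.0]
ft_force: [1.2, -0.2, -1.0]
grip_width: -0.0002
```

```bash
python3 -m inch '[[0.1,0,0.98,0,0,0,1],[0.1,0,0.98,0,0,0,1],[0.1,0,0.98,0,0,0,1],[0.1,0,0.98,0,0,0,1],[0.1,0,0.98,0,0,0,1],[0.1,0,0.98,0,0,0,1],[0.1,0,0.98,0,0,0,1],[0,0,0.98,0,0,0,1]]';  python3 -m inch '[[0,0.6,0,0,0,0,1],[0,0.6,0,0,0,0,1],[0,0.4,0,0,0,0,1],[0,0.2,0,0,0,0,1],[0,0,0,0,0,0,1],[0,0,0,0,0,0,1],[0,0,0,0,0,0,1],[0,0,0,0,0,0,1]]'
python3 - <<'E'
from h import *
p,d=bot.camera("top"); cv2.imwrite("pics/top1c.png",cv2.resize(p[115:215,205:335],None,fx=6,fy=6,interpolation=cv2.INTER_CUBIC))
E
```

```text
clock: 5.7
eef_pos: [0.5009, 0.0369, 0.0342]
tool_rot: [0.683, 0.731, -0.0, -0.0]
ft_force: [-0.8, -0.9, 0.5]
grip_width: 0.0001
clock: 6.5
eef_pos: [0.5461, 0.0404, 0.0354]
tool_rot: [0.683, 0.731, -0.0, -0.0]
ft_force: [-0.1, 0.6, -1.3]
grip_width: 0.0
```

View pics/top1c.png

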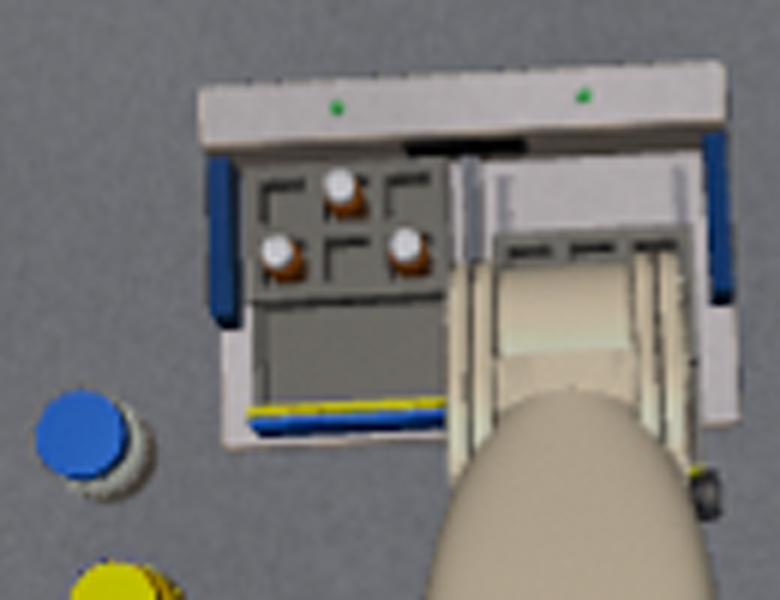

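```bash
python3 -m inch '[[0,0.2,0,0,0,0,1],[0,0.2,0,0,0,0,1],[0,0.2,0,0,0,0,1],[0,0.2,0,0,0,0,1],[0,0.2,0,0,0,0,1],[0,0.2,0,0,0,0,1],[0,0.2,0,0,0,0,1],[0,0.1,0,0,0,0,1]]'; python3 -m inch '[[0,0.04,0,0,0,0,1],[0,0.04,0,0,0,0,1],[0,0.04,0,0,0,0,1],[0,0.04,0,0,0,0,1],[0,0.04,0,0,0,0,1],[0,0,0,0,0,0,1],[0,0,0,0,0,0,1],[0,0,0,0,0,0,1]]'
```

```text
clock: 7.35
eef_pos: [0.5846, 0.043, 0.0352]
tool_rot: [0.683, 0.731, 0.0, 0.0]
ft_force: [-2.6, 0.4, 1.6]
grip_width: 0.0002
clock: 8.15
eef_pos: [0.5891, 0.0433, 0.0352]
tool_rot: [0.683, 0.731, 0.0, 0.0]
ft_force: [-1.7, -0.2, 0.6]
grip_width: -0.0001
```

```bash
python3 -m inch '[[0,0.04,0,0,0,0,1],[0,0.04,0,0,0,0,1],[0,0.04,0,0,0,0,1],[0,0.04,0,0,0,0,1],[0,0.04,0,0,0,0,1],[0,0,0,0,0,0,1],[0,0,0,0,0,0,1],[0,0,0,0,0,0,1]]'; python3 -m inch '[[0,0.04,0,0,0,0,1],[0,0.04,0,0,0,0,1],[0,0.02,0,0,0,0,1],[0,0.02,0,0,0,0,1],[0,0,0,0,0,0,1],[0,0,0,0,0,0,1],[0,0,0,0,0,0,1],[0,0,0,0,0,0,1]]'
```

```text
clock: 8.95
eef_pos: [0.5942, 0.0437, 0.0352]
tool_rot: [0.683, 0.731, 0.0, 0.0]
ft_force: [-1.3, -0.4, -2.3]
grip_width: -0.0001
clock: 9.75
eef_pos: [0.597, 0.0438, 0.0352]
tool_rot: [0.683, 0.731, 0.0, 0.0]
ft_force: [-1.8, 0.2, -1.4]
grip_width: 0.0002
```

```bash
python3 -m inch '[[0,0.04,0,0,0,0,1],[0,0.04,0,0,0,0,1],[0,0.04,0,0,0,0,1],[0,0,0,0,0,0,1],[0,0,0,0,0,0,1],[0,0,0,0,0,0,1],[0,0,0,0,0,0,1],[0,0,0,0,0,0,1]]'
python3 - <<'E'
from h import *
p,d=bot.camera("scene"); cv2.imwrite("pics/scene2c.png",cv2.resize(p[195:300,265:395],None,fx=5.7,fy=5.7,interpolation=cv2.INTER_CUBIC))
E
```

```text
clock: 10.55
eef_pos: [0.5978, 0.0439, 0.0353]
tool_rot: [0.683, 0.731, -0.002, -0.001]
ft_force: [-7.8, -1.1, 3.7]
grip_width: 0.0
```

View pics/scene2c.png

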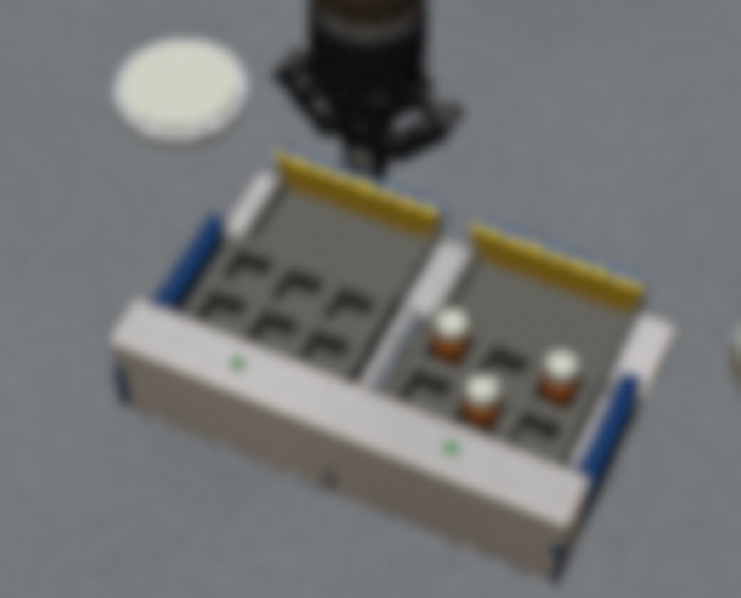

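```bash
python3 -m inch '[[0,0.04,0,0,0,0,1],[0,0.04,0,0,0,0,1],[0,0,0,0,0,0,1],[0,0,0,0,0,0,1],[0,0,0,0,0,0,1],[0,0,0,0,0,0,1],[0,0,0,0,0,0,1],[0,0,0,0,0,0,1]]'
```

```text
clock: 11.4
eef_pos: [0.5978, 0.0439, 0.0353]
tool_rot: [0.683, 0.731, -0.003, -0.003]
ft_force: [-12.7, -0.9, 7.7]
grip_width: -0.0001
```

```bash
python3 -m inch '[[0,-0.4,0,0,0,0,1],[0,-0.4,0,0,0,0,1],[0,-0.2,0,0,0,0,1],[0,0,-0.8,0,0,0,1],[0,0,-0.9,0,0,0,1],[0,0,-0.9,0,0,0,1],[0,0,-0.8,0,0,0,1],[0,0,0,0,0,0,1]]';python3 - <<'E'
from h import *
from scipy.spatial.transform import Rotation as R
p,d=bot.camera("top"); cv2.imwrite("pics/top3c.png",cv2.resize(p[115:215,205:335],None,fx=6,fy=6,interpolation=cv2.INTER_CUBIC))
o=bot.get_obs();M=R.from_quat(o["tool_rot"]).as_matrix();print(M.round(4))
print(M.T@(np.array([.634,.189,.12])-o["eef_pos"])/.025)
E
```

```text
clock: 12.2
eef_pos: [0.5807, 0.0428, 0.1243]
tool_rot: [0.683, 0.731, 0.003, 0.003]
ft_force: [0.4, 0.3, -0.2]
grip_width: -0.0001
[[-6.810e-02  9.977e-01  5.900e-03]
 [ 9.977e-01  6.810e-02  5.000e-04]
 [ 1.000e-04  5.900e-03 -1.000e+00]]
[5.68840197 2.5798492  0.10945371]
```

View pics/top3c.png

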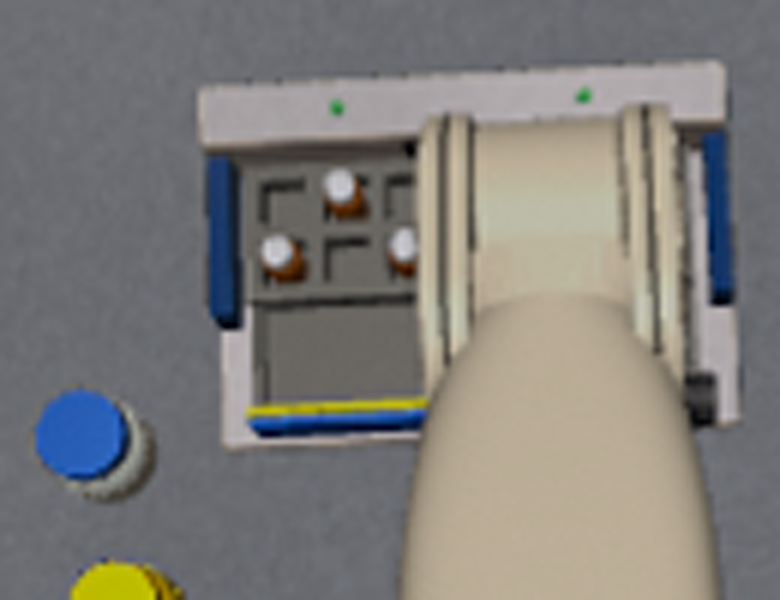

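```bash
python3 -m inch '[[0.8,0.36,0,0,0,0,1],[0.8,0.36,0,0,0,0,1],[0.8,0.36,0,0,0,0,1],[0.8,0.36,0,0,0,0,1],[0.8,0.36,0,0,0,0,1],[0.8,0.36,0,0,0,0,1],[0.8,0.36,0,0,0,0,1],[0.1,0,0,0,0,0,1]]';python3 - <<'E'
from h import *
p,d=bot.camera("scene"); cv2.imwrite("pics/scene4c.png",cv2.resize(p[195:300,265:395],None,fx=5.7,fy=5.7,interpolation=cv2.INTER_CUBIC))
print(bot.get_obs()["eef_pos"],proj("scene",[bot.get_obs()["eef_pos"]]))
E
```

```text
clock: 13.05
eef_pos: [0.6305, 0.1914, 0.1184]
tool_rot: [0.682, 0.732, -0.0, -0.0]
ft_force: [-1.0, 0.4, 0.3]
grip_width: 0.0002
[0.62985051 0.19036721 0.11853394] [[361.51616822 233.33574249]]
```

View pics/scene4c.png

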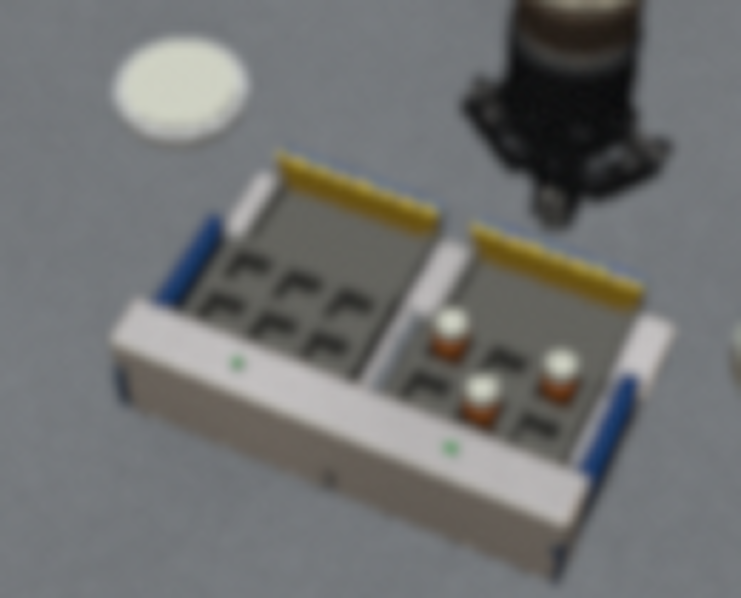

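```bash
python3 -m inch '[[0,0.16,0,0,0,0,1],[0,0,0.6,0,0,0,1],[0,0,0.7,0,0,0,1],[0,0,0.7,0,0,0,1],[0,0,0.6,0,0,0,1],[0,0,0.5,0,0,0,1],[0,0,0.2,0,0,0,1],[0,0,0,0,0,0,1]]';python3 - <<'E'
from h import *
p,d=bot.camera("scene"); cv2.imwrite("pics/scene5c.png",cv2.resize(p[195:300,265:395],None,fx=5.7,fy=5.7,interpolation=cv2.INTER_CUBIC))
E
```

```text
clock: 13.9
eef_pos: [0.6337, 0.1884, 0.0369]
tool_rot: [0.683, 0.731, -0.001, -0.0]
ft_force: [-0.1, -0.7, -0.3]
grip_width: -0.0001
```

View pics/scene5c.png

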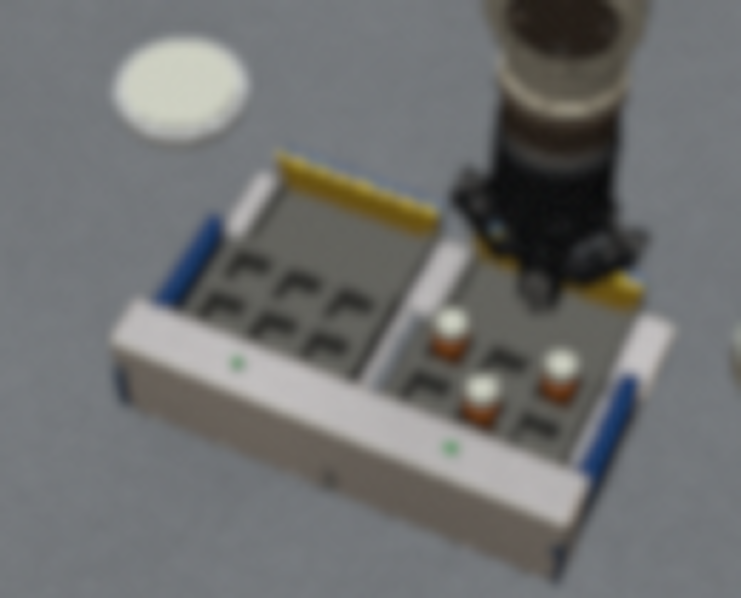

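```bash
python3 -m inch '[[0,-0.12,0,0,0,0,1],[0,-0.12,0,0,0,0,1],[0,-0.1,0,0,0,0,1],[0,-0.08,0,0,0,0,1],[0,-0.08,0,0,0,0,1],[0,-0.08,0,0,0,0,1],[0,-0.08,0,0,0,0,1],[0,-0.08,0,0,0,0,1]]'; python3 -m inch '[[0,-0.1,0,0,0,0,1],[0,-0.12,0,0,0,0,1],[0,-0.12,0,0,0,0,1],[0,-0.12,0,0,0,0,1],[0,-0.12,0,0,0,0,1],[0,-0.12,0,0,0,0,1],[0,-0.12,0,0,0,0,1],[0,-0.1,0,0,0,0,1]]'
python3 - <<'E'
from h import *
p,d=bot.camera("scene"); cv2.imwrite("pics/scene6c.png",cv2.resize(p[185:290,285:415],None,fx=5.7,fy=5.7,interpolation=cv2.INTER_CUBIC))
E
```

```text
clock: 14.75
eef_pos: [0.6164, 0.1881, 0.0381]
tool_rot: [0.683, 0.731, 0.001, 0.0]
ft_force: [1.7, 0.1, -0.7]
grip_width: -0.0004
clock: 15.55
eef_pos: [0.5927, 0.1865, 0.038]
tool_rot: [0.683, 0.731, 0.0, 0.0]
ft_force: [2.1, 2.0, 1.7]
grip_width: 0.0001
```

View pics/scene6c.png

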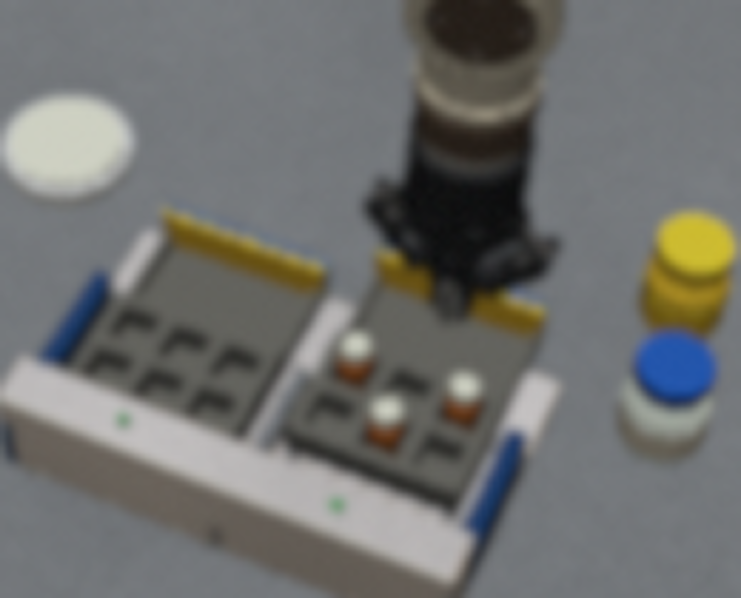

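```bash
python3 -m inch '[[0,-0.12,0.02,0,0,0,1],[0,-0.14,0.02,0,0,0,1],[0,-0.16,0.02,0,0,0,1],[0,-0.16,0.02,0,0,0,1],[0,-0.16,0,0,0,0,1],[0,-0.16,0,0,0,0,1],[0,-0.16,0,0,0,0,1],[0,-0.14,0,0,0,0,1]]'; python3 -m inch '[[0,-0.16,0,0,0,0,1],[0,-0.16,0,0,0,0,1],[0,-0.16,0,0,0,0,1],[0,-0.16,0,0,0,0,1],[0,-0.16,0,0,0,0,1],[0,-0.14,0,0,0,0,1],[0,-0.1,0,0,0,0,1],[0,-0.08,0,0,0,0,1]]'
```

```text
clock: 16.4
eef_pos: [0.5623, 0.1843, 0.0357]
tool_rot: [0.683, 0.731, -0.0, -0.0]
ft_force: [2.2, 0.0, 0.9]
grip_width: 0.0001
clock: 17.2
eef_pos: [0.5346, 0.1824, 0.0357]
tool_rot: [0.683, 0.731, -0.0, -0.0]
ft_force: [2.6, -1.1, -1.4]
grip_width: 0.0001
```

```bash
python3 -m inch '[[0,-0.06,0,0,0,0,1],[0,-0.06,0,0,0,0,1],[0,-0.06,0,0,0,0,1],[0,-0.06,0,0,0,0,1],[0,-0.06,0,0,0,0,1],[0,-0.06,0,0,0,0,1],[0,0,0,0,0,0,1],[0,0,0,0,0,0,1]]'
```

```text
clock: 18.0
eef_pos: [0.5254, 0.1818, 0.0357]
tool_rot: [0.683, 0.731, -0.0, -0.0]
ft_force: [1.4, -0.4, 0.1]
grip_width: 0.0002
```

```bash
python3 -m inch '[[0,-0.06,0,0,0,0,1],[0,-0.06,0,0,0,0,1],[0,-0.06,0,0,0,0,1],[0,-0.06,0,0,0,0,1],[0,-0.06,0,0,0,0,1],[0,-0.06,0,0,0,0,1],[0,-0.04,0,0,0,0,1],[0,0,0,0,0,0,1]]';python3 -m inch '[[0,-0.04,0,0,0,0,1],[0,-0.04,0,0,0,0,1],[0,-0.04,0,0,0,0,1],[0,-0.04,0,0,0,0,1],[0,0,0,0,0,0,1],[0,0,0,0,0,0,1],[0,0,0,0,0,0,1],[0,0,0,0,0,0,1]]'
```

```text
clock: 18.8
eef_pos: [0.5156, 0.1812, 0.0358]
tool_rot: [0.683, 0.731, -0.0, -0.0]
ft_force: [1.1, 0.5, -1.1]
grip_width: 0.0
clock: 19.6
eef_pos: [0.5117, 0.1809, 0.0358]
tool_rot: [0.683, 0.731, -0.0, -0.0]
ft_force: [1.3, 0.0, -0.3]
grip_width: -0.0004
```

```bash
python3 -m inch '[[0,-0.04,0,0,0,0,1],[0,-0.04,0,0,0,0,1],[0,-0.04,0,0,0,0,1],[0,-0.04,0,0,0,0,1],[0,0,0,0,0,0,1],[0,0,0,0,0,0,1],[0,0,0,0,0,0,1],[0,0,0,0,0,0,1]]'
```

```text
clock: 20.4
eef_pos: [0.5114, 0.1809, 0.0361]
tool_rot: [0.683, 0.731, 0.002, 0.002]
ft_force: [10.3, -0.5, -7.1]
grip_width: -0.0002
```

```bash
python3 -m inch '[[0,-0.03,0,0,0,0,1],[0,0,0,0,0,0,1],[0,0.3,0,0,0,0,1],[0,0.3,0,0,0,0,1],[0,0.1,0,0,0,0,1],[0,0,0,0,0,0,1],[0,0,-0.4,0,0,0,1],[0,0,-0.7,0,0,0,1]]'; python3 -m inch '[[0,0,-0.9,0,0,0,1],[0,0,-0.9,0,0,0,1],[0,0,-0.9,0,0,0,1],[0,0,-0.9,0,0,0,1],[0,-0.9,-0.9,0,0,0,1],[0,-0.9,-0.5,0,0,0,1],[0,-0.9,0,0,0,0,1],[0,-0.9,0,0,0,0,1]]'; python3 -m inch '[[0,-0.9,0,0,0,0,1],[0,-0.9,0,0,0,0,1],[0,-0.9,0,0,0,0,1],[0,-0.6,0,0,0,0,1],[0,0,0,0,0,0,1],[0,0,0,0,0,0,1],[0,0,0,0,0,0,1],[0,0,0,0,0,0,1]]'
python3 - <<'E'
from h import *
p,d=bot.camera("scene"); cv2.imwrite("pics/scene7c.png",cv2.resize(p[185:290,285:415],None,fx=5.7,fy=5.7,interpolation=cv2.INTER_CUBIC))
cv2.imwrite("pics/scene7.png",p)
p,d=bot.camera("top"); cv2.imwrite("pics/top7c.png",cv2.resize(p[115:240,205:335],None,fx=4.8,fy=4.8,interpolation=cv2.INTER_CUBIC))
cv2.imwrite("pics/top7.png",p)
E
```

```text
clock: 21.2
eef_pos: [0.523, 0.1813, 0.0627]
tool_rot: [0.683, 0.731, -0.002, -0.001]
ft_force: [0.0, -0.0, 0.5]
grip_width: -0.0
clock: 22.0
eef_pos: [0.4339, 0.1757, 0.1897]
tool_rot: [0.683, 0.731, 0.001, 0.0]
ft_force: [-0.6, 1.0, -0.2]
grip_width: 0.0003
clock: 22.8
eef_pos: [0.3533, 0.1702, 0.1884]
tool_rot: [0.683, 0.731, 0.0, 0.0]
ft_force: [0.8, -0.4, 0.2]
grip_width: -0.0002
```

View pics/scene7c.png

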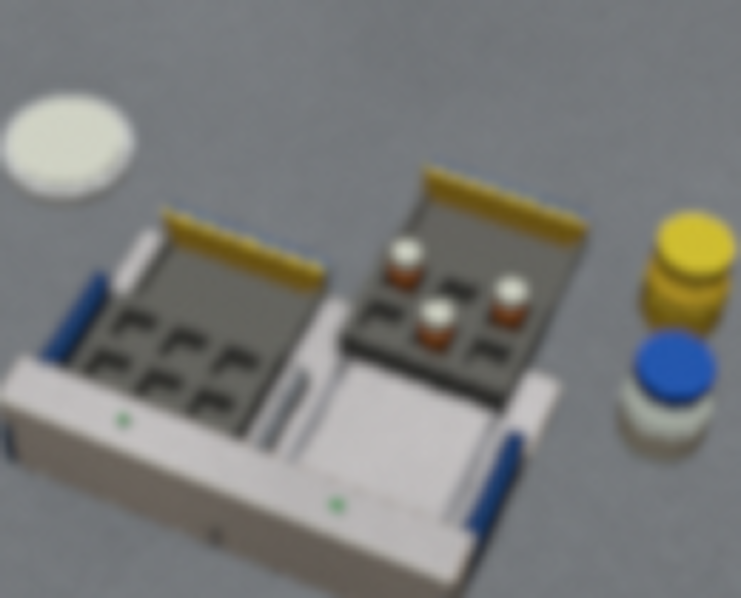

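View pics/top7c.png

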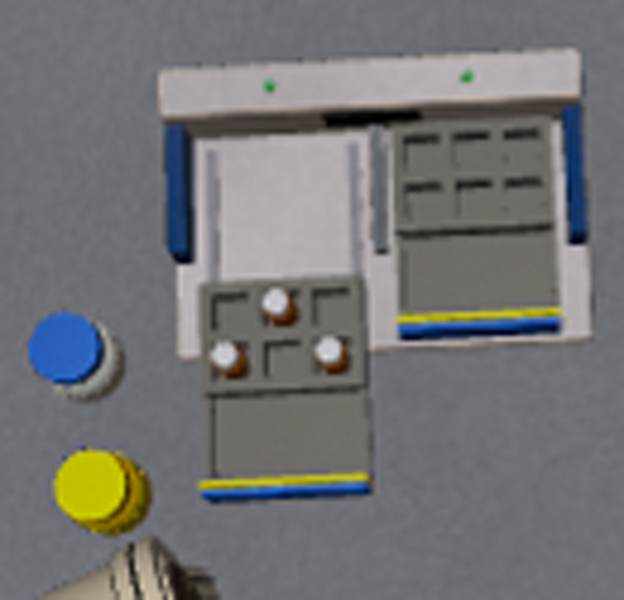

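View pics/top7.png

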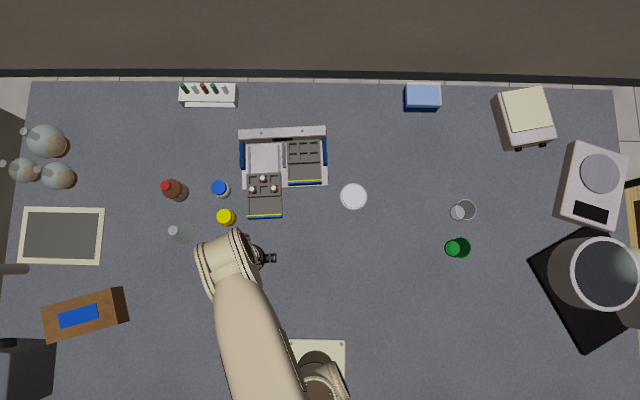

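Both trays look right, the vials are standing and the glassware is in place. One numeric check before I hand in.

Run:
```python
from h import *
def P(x,y,z): return atz("top",205+(x+.5)/4.8-.5,115+(y+.5)/4.8-.5,z)
e=np.array([.9977,.068,0])
L=(P(201,483,.056)+P(368,475,.056))/2;E=(P(398,318,.056)+P(560,310,.056))/2
L0=np.array([.6082,.187,.056]);print(L,E,"loaded travel",(L0-L)@e,"empty rel. to loaded home",(E-L0)@e)
o=bot.get_obs();print(o["clock"],o["eef_pos"],o["ft_force"],abs(o["joint_vel"]).max())
bot.job_done()
```

```text
[0.49812051 0.17983655 0.056     ] [0.61698758 0.04771727 0.056     ] loaded travel 0.11031342513293768 empty rel. to loaded home -0.000703861166202889
22.9 [0.35304563 0.1700366  0.18818085] [ 0.93231626 -0.02279114 -0.9042511 ] 0.005019934074323126
the job is handed in; nothing more can be done
```

The empty tray is fully home and the tray with the amber vials is fully out at its stop. I handed the job in at 22.9 s.

- **Empty tray:** it was in the right bay, about 46 mm out. I pushed it in with the shut fingers on its front plate until it stopped moving and the force rose to about 13 N. In the last picture its lip lies within 1 mm of the home line.
- **Loaded tray:** only after that did I lower the fingertip into the well behind the lip and draw the tray out. It stopped with the force at about 10 N, and the last picture gives a travel of 110.3 mm against the 110 mm stop.
- **Surroundings:** nothing was gripped or lifted. All three vials stand in their pockets, and the glassware looks unmoved in the overhead picture, checked by eye only.
- **Hand:** it is clear of everything, at about x = 0.35, z = 0.19 m, with no contact force beyond the sensor's noise.

No check failed. The one small disagreement was about 2 mm between the lip position I got by touch and by camera, which is within the calibration tolerance.

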